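Find the heavy side of the sample mixer's wheel

ROBOT

A 7-joint arm with a two-finger parallel gripper is mounted at the origin on a cart in front of the work surface, level with it; the furniture and walls round the work are solid. World frame = base frame: x ahead of the robot, y to its left, z up, the work surface at z = 0. Lengths are in m, angles in rad, forces in N, time in s.
With the tool pointing down it reaches from about 0.425 to 0.875 m from the base axis. Payload 4.7 kg.
Tool frame: the origin (TCP) lies midway between the tips of the shut fingers; the grasp point (between the pads) lies ctrl.grasp_offset behind it (ctrl.grasp_offset is the distance from the TCP to the grasp point, in m); z points along the fingers, y is the line along which they close (so a half turn about z gives the same grasp; the last joint's range is limited). The gripper opens to 87 mm and grips with 3 to 60 N. Pads are 19 mm wide; open, the fingers measure 117 mm over their backs; the gripper's body (75 mm by 190 mm) begins 51 mm behind the grasp point.
Start: joints at [1.352, 0.321, -0.07, 1.45, 0.023, 1.371, -0.057], TCP at [0.15, -0.632, 0.223] pointing down, gripper open.
Joint ranges: [-2.86, 2.86], [-0.3, 2.09], [-1.38, 1.24], [0.06, 2.45], [-1.56, 4.7], [0.09, 2.05], [-2.69, 2.69]. Speed limits (rad/s): [2.57, 2.57, 3.14, 3.14, 3.14, 3.14, 3.14].

INTERFACE

Orientations are given as a rotation vector (axis times angle).
In Python, from bench import ctrl gives the robot as it stands. The module is installed in compiled form; this text tells all that it offers.
- The arm moves only by the tool jog_arm, never from a script. Its argument "moves" is one flat list of numbers, 7 for each row, row after row: the shift along the tool's x, y, z in units of 30 cm (1.0 is 30 cm), then the turn, a rotation vector about the tool's x, y, z in units of 60 degrees (1.0 is 60 degrees), then the gripper's target within -1 to 1 (fully open at 1, half-way at 0, shut at -1). In form: [x, y, z, wx, wy, wz, fingers, x, y, z, wx, wy, wz, fingers, ...]. A call has exactly 8 rows; each row is the pose to reach, as a shift and turn from the pose commanded when the call began, along the tool's axes at that moment; what a row does not reach only later rows make up. A row lasts 1/8 s, in which the tool goes at most 62.5 mm and 10.7 degrees, less where a joint would pass 70% of its speed; a pose out of reach is approached as far as the arm can. A call with a number of a shift or a turn outside -1 to 1 is refused whole. A call with a gripper value outside its range is refused whole. The fingers move at their own pace and stop on an object; "newtons" is the grip in N (left out, the last holds). Time passes only in rows, so rows that repeat a pose let the fingers close, or fill a call up. It gives the time, the measured TCP pose, the force, the opening and the grip force at its end, in the units of the state.
- ctrl.get_state(): the state, without advancing time (a new reading comes with each control period).
- ctrl.get_image(name): name is "scene" or "top" or "wrist"; returns a dict with "pixels" (384x512x3 uint8, red, green, blue), "fx", "fy", "cx", "cy" (pixels), "xyz" and "rotation" of the camera in the world; the wrist camera has in their place "tool_from_camera" (4x4, takes a point from camera to tool coordinates, whose origin is the TCP and whose axes are the flange's). Camera axes: x right, y up, looking along -z (the intrinsics and any distortion apply to the point x, -y, -z); pixel columns grow to the right and rows downward; lengths in m; the calibration is good to about 2 mm. A picture is of the moment at which its call begins: read the wrist's pose just before it. There is no depth.
- ctrl.close_job(): hands the job in; it is judged then, once.
The state is a dict: "time": time; "joint_positions": joint angles; "qd": joint speeds; "joint_torque": joint torques, N m; "position": TCP position; "tool_rot": TCP orientation; "ft_force": force on the tool from outside, world axes, zero at the start; "torque": the same for the moment, N m; "grip_width": opening from 0.0 (shut) to 1.0 (fully open); "grip_force": force on a finger pad.
Only numpy, scipy, OpenCV 4.12 (cv2) and the standard library are available. Lean on these libraries where they do the work, as an engineer would, in place of code of your own. Each camera call takes 0.05 s, during which the arm holds its last target. There are 200 camera calls.

TASK

Release the brake of the sample mixer by standing its lever upright, not over to the far side, and leave it there. One side of the wheel is heavier, which cannot be seen: turn the wheel to and fro by hand at its rim and find out by feel, or by where it comes to rest from either side, which side that is. Then turn the heavy side straight down and finish while still holding the wheel there in the gripper, for a colleague to clip on the counterweight; leave the small things around the mixer where they are.

Things in the scene. Friction and masses are not known exactly. Their poses are not given: they have to be found in the camera images.
- mixer: Sample mixer, fixed; place and yaw vary. Origin on the worktop under the wheel's middle; x from the wheel's face back to the motor box (away from the robot), y left, z up. Foot plate x -60 to +120, y -215 to +105 mm, 18 mm high. White motor box behind the wheel: x +35 to +110, y -60 to +60 mm, top at 122 mm. The upright wheel stands before it in the plane x = 0.
- wheel_axle (a point): Middle of the wheel, on its level axle, 110 mm above the worktop. The wheel is a plain metal disc, 130 mm across and 14 mm thick, top of the rim at 175 mm. Its face has a hub, five white tube sockets and, in the sixth place, a black radial rib, standing out 10 mm at most; the outer 22 mm of both faces are bare: grip the rim from above, one finger on each face.
- wheel (a joint): Turn of the wheel about the mixer's x, rad, no stops. 0: rib up; growing: top turns to the mixer's -y (lever's side). Stuck while braked. Free, the bearing drags (0.07 N m): the heavy side (0.14 to 0.19 N m) sinks in up to 4 s but stops 0.35 to 0.55 rad short of the bottom, equally far on either side; nearer the bottom, or as near the top, it stays where it is left.
- wheel_rib (a point): Point on the black radial rib of the wheel's face, 34 mm from the axle; the rib is 10 mm wide, 32 mm long (10 to 42 mm from the axle), and a short black line crosses the rim's edge in the same direction. It only shows how far the wheel has turned: where the heavy side lies with respect to it differs every time.
- lever (a joint): Brake lever beside the wheel on its -y side, in the wheel's plane; turns about the mixer's x, rad. 0: leans in against the rim by 0.44 rad, brake on (as found). 0.44: upright, brake off. 0.95: far stop, leaning outward, drive engaged (wrong here). Stiff: stays where left, takes about 5 N at the grip.
- lever_grip (a point): Middle of the black grip on top of the lever, 130 mm from the lever's axis. The grip is 14 mm thick along the mixer's x, 20 mm wide and 40 mm long along the lever.
- lever_hinge (a point): Middle of the lever's axis, 35 mm above the worktop, at y = -140 mm of the mixer.
- penlight: Bystander: penlight 133 mm long, lying at the front left.
- marker: Bystander: felt marker 137 mm long, lying at the front left.
- vial_tall: Bystander: injection vial 30 mm across, 56 mm high, standing before the mixer.
- cup: Bystander: clear medicine cup 36 mm across, 35 mm high, before the mixer.
- syringe: Bystander: syringe 108 mm long, lying before the mixer.
- tape_roll: Bystander: small roll 36 mm across, 25 mm high, left of the mixer.
- carton: Bystander: medicine carton 48 x 90 x 58 mm, behind the mixer.

How it is judged:
On the way, in this order (a step that is already met when the one before it is completed fails the run):
1. the lever stands upright (within 0.15 rad), brake off (value of joint lever between 0.29 and 0.59 rad), for 0.2 s.
2. the wheel is turned by hand: the gripper is on it while the heavy side is more than 0.3 rad from straight down (contact force between the fingers and wheel above 0.5 N and angle between heavy_side's own z axis and vertical above 0.3 rad), for 0.2 s.
At the end, for the whole second after the job is handed in: The heavy side of the wheel is straight below the axle within 0.25 rad, the wheel is still and in the gripper's hold (more than 2 N), and the lever still stands upright within 0.15 rad (all of step 1 and angle between heavy_side's own z axis and vertical below 0.25 rad and contact force between the fingers and wheel above 2 N and velocity of joint wheel between -0.1 and 0.1 rad/s); the arm keeps its last pose, push and grip.
It fails at once if a bystander is moved by more than 25 mm (distance of any of penlight, marker, vial_tall, cup, syringe, tape_roll, carton from where it was at the start of the episode above 0.025 m).
It fails at once if the lever is swung on into the drive position (value of joint lever above 0.8 rad).
It also fails if it takes over 72 s, if anything falls off the work surface, if the arm or the gripper's body presses on something with over 40 N, if the wrist force passes 120 N, or if a joint passes its speed limit or range.

## Working session

There is one attempt and no reset: what is moved stays moved. The work goes in short steps, Python scripts to look and compute and a tool call to move; the robot and the scene stay as the last step left them, time stands still between calls to the robot, and variables do not carry over. Pictures are saved under pics/ and viewed, at most 10 in all, crops included, and the job is handed in when it is done.

Besides the shell and the picture viewer there is one more tool, called after "Call:" by a JSON object that holds its "name" and its "arguments", one argument or row to a line. jog_arm: Moves the arm, as the interface text tells. Its arguments: {"type":"object","properties":{"moves":{"type":"array"},"newtons":{"type":"number"}},"required":["moves"]}

```bash
mkdir -p pics; ls; cat > h.py <<'E'
import numpy as np, cv2
from bench import ctrl
from scipy.spatial.transform import Rotation as R
def grab(name,fn=None):
    s=ctrl.get_state(); im=ctrl.get_image(name)
    if fn: cv2.imwrite('pics/'+fn,np.ascontiguousarray(im['pixels'][:,:,::-1]))
    return s,im
def cam(s,im):
    if 'xyz' in im:
        r=np.array(im['rotation']); r=r if r.shape==(3,3) else R.from_rotvec(r).as_matrix()
        return np.array(im['xyz']),r
    T=np.array(im['tool_from_camera']); Rt=R.from_rotvec(s['tool_rot']).as_matrix()
    return np.array(s['position'])+Rt@T[:3,3],Rt@T[:3,:3]
def ray(s,im,u,v):
    o,r=cam(s,im); d=r@np.array([(u-im['cx'])/im['fx'],-(v-im['cy'])/im['fy'],-1.]); return o,d/np.linalg.norm(d)
def onz(s,im,u,v,z):
    o,d=ray(s,im,u,v); return o+d*(z-o[2])/d[2]
def proj(s,im,p):
    o,r=cam(s,im); c=r.T@(np.array(p)-o); return im['cx']+im['fx']*c[0]/-c[2], im['cy']+im['fy']*c[1]/c[2]
E
python3 - <<'E'
from h import *
for n in ('scene','top'):
    s,im=grab(n,n+'0.png'); print(n,{k:np.round(v,3).tolist() for k,v in im.items() if k!='pixels'})
print(s, ctrl.grasp_offset)
E
```

```text
pics
scene {'fx': 381.429, 'fy': 381.429, 'cx': 252.156, 'cy': 192.606, 'xyz': [-0.06, -0.485, 0.606], 'rotation': [0.924, -0.446, -0.79]}
top {'fx': 396.047, 'fy': 396.047, 'cx': 257.662, 'cy': 186.712, 'xyz': [0.463, 0.024, 1.146], 'rotation': [0.068, -0.055, -1.545]}
{'time': 0.05, 'joint_positions': array([ 1.35210299,  0.32182836, -0.07007847,  1.45165193,  0.02259545,
        1.37079834, -0.05690868]), 'qd': array([ 9.06536571e-04,  3.60283998e-04,  1.73699569e-03, -6.43970841e-05,
       -6.20729571e-04,  2.19061558e-03, -5.90985820e-04]), 'joint_torque': array([-5.04328909e-05, -4.92984617e+01, -4.06010756e-01, -3.13701189e+01,
       -6.43582153e-02,  3.98538751e-02,  8.02755085e-05]), 'position': array([ 0.14977629, -0.63194884,  0.22146956]), 'tool_rot': array([-3.11847232e+00, -3.64650931e-01,  4.93707773e-04]), 'ft_force': array([-0.18190685, -0.0357442 , -0.1378522 ]), 'torque': array([-0.04617262,  0.06015168, -0.01468094]), 'grip_force': 0.0, 'grip_width': 1.0001704372356688} 0.0187
```

View pics/scene0.png

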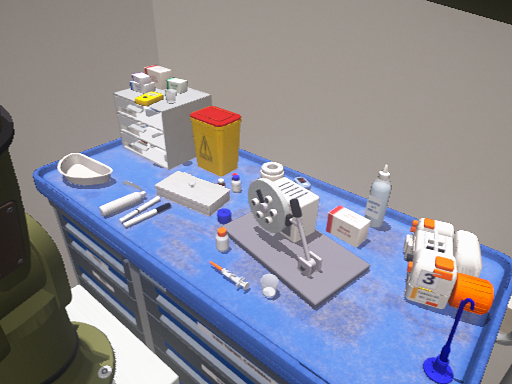

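View pics/top0.png

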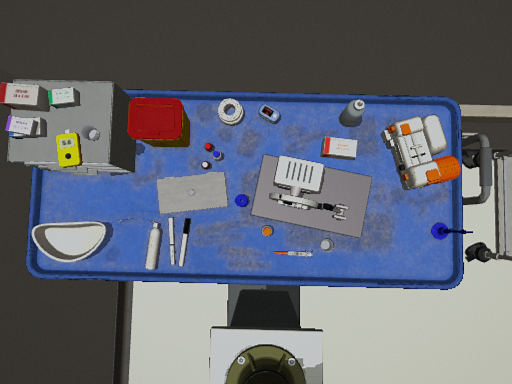

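The scene picture shows the mixer with its wheel at about (268,206), the lever grip at (295,208) and the lever foot at (310,262). In the top picture the foot plate's corners are near (264,155), (371,176), (362,237) and (251,215), the wheel at (293,200) and the lever grip at (322,206). The vial is at (267,231), the cup at (326,244) and the syringe at (293,253).

```bash
python3 - <<'E'
from h import *
s,im=grab('top'); p=im['pixels']; hsv=cv2.cvtColor(p,cv2.COLOR_RGB2HSV)
m=((hsv[:,:,1]<70)&(hsv[:,:,2]>40)).astype(np.uint8)*255
roi=np.zeros_like(m); roi[148:245,240:380]=255; m&=roi
m[:,:][:] = cv2.morphologyEx(m,cv2.MORPH_OPEN,np.ones((5,5),np.uint8))
cs,_=cv2.findContours(m,cv2.RETR_EXTERNAL,cv2.CHAIN_APPROX_NONE); c=max(cs,key=cv2.contourArea)
hull=cv2.convexHull(c); print(cv2.contourArea(c), cv2.boundingRect(c))
q=cv2.approxPolyDP(hull,6,True)[:,0]; print(q.tolist())
W=np.array([onz(s,im,*a,.018) for a in q]); print(np.round(W,3), np.linalg.norm(W-np.roll(W,-1,0),axis=1))
r=cv2.boxPoints(cv2.minAreaRect(np.array([onz(s,im,*a,.018)[:2] for a in hull[:,0]],np.float32))); print('rect',r, np.linalg.norm(r-np.roll(r,-1,0),axis=1))
v=cv2.resize(p[140:260,230:390],None,fx=5,fy=5,interpolation=cv2.INTER_CUBIC)
cv2.imwrite('pics/topc.png',v[:,:,::-1])
E
```

```text
6991.0 (251, 155, 121, 83)
[[263, 155], [371, 177], [360, 237], [251, 215]]
[[ 0.643  0.021  0.018]
 [ 0.587 -0.289  0.018]
 [ 0.416 -0.258  0.018]
 [ 0.47   0.051  0.018]] [0.31493925 0.17375139 0.31406764 0.17543668]
rect [[ 0.41025034 -0.26010638]
 [ 0.5961975  -0.29450104]
 [ 0.6545969   0.02122265]
 [ 0.46864974  0.0556173 ]] [0.18910138 0.32107934 0.18910141 0.3210793 ]
```

```bash
cat >> h.py <<'E'
O=np.array([.509,-.0596,0]); YAW=-.175
def M(x,y,z): return O+R.from_euler('z',YAW).apply([x,y,z])
E
python3 - <<'E'
from h import *
pts={'axle':M(-.007,0,.11),'top':M(0,0,.175),'l':M(-.007,.065,.11),'r':M(-.007,-.065,.11),'b':M(-.007,0,.045),'hinge':M(0,-.14,.035),'grip':M(0,-.0846,.1526),'c1':M(-.06,-.215,.018),'c2':M(-.06,.105,.018),'c3':M(.12,-.215,.018),'c4':M(.12,.105,.018),'bx':M(.11,-.06,.122),'bx2':M(.11,.06,.122)}
out=[]
for n,(x0,y0,w,h) in {'scene':(210,160,160,150),'top':(240,145,140,100)}.items():
    s,im=grab(n); k=5 if n=='top' else 4; v=cv2.resize(im['pixels'][y0:y0+h,x0:x0+w,::-1],None,fx=4,fy=4,interpolation=cv2.INTER_CUBIC)
    for a in pts.values():
        u=proj(s,im,a); cv2.drawMarker(v,(int((u[0]-x0+.5)*4),int((u[1]-y0+.5)*4)),(0,0,255),cv2.MARKER_CROSS,8,1)
    cv2.imwrite(f'pics/ov_{n}.png',v)
print({k:np.round(v,3).tolist() for k,v in pts.items()})
E
```

```text
{'axle': [0.502, -0.058, 0.11], 'top': [0.509, -0.06, 0.175], 'l': [0.513, 0.006, 0.11], 'r': [0.491, -0.122, 0.11], 'b': [0.502, -0.058, 0.045], 'hinge': [0.485, -0.197, 0.035], 'grip': [0.494, -0.143, 0.153], 'c1': [0.412, -0.261, 0.018], 'c2': [0.468, 0.054, 0.018], 'c3': [0.59, -0.292, 0.018], 'c4': [0.645, 0.023, 0.018], 'bx': [0.607, -0.138, 0.122], 'bx2': [0.628, -0.02, 0.122]}
```

View pics/ov_scene.png

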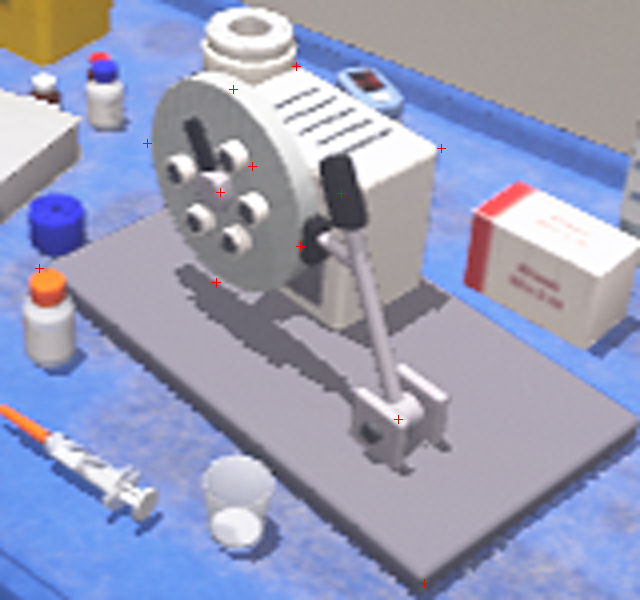

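View pics/ov_top.png

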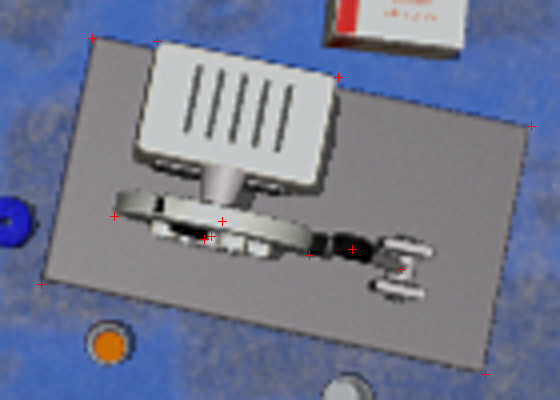

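The overlays put the plate corners, hinge, grip and box corners within about 3 mm of their predicted positions, so the pose holds: yaw −0.175, origin (0.509, −0.060). The scene crop shows the rib pointing up and slightly left at (200,145), and the lever grip at (343,190).

```bash
cat >> h.py <<'E'
def tgt(p,tilt=0.):
    """pose with tool y along mixer x, tool z down; tilt>0 leans the hand's top to mixer -y"""
    Rm=R.from_euler('z',YAW).as_matrix()
    B=np.column_stack([[0,1,0],[1,0,0],[0,0,-1]])   # tool x=+my, y=+mx, z=down (mixer frame)
    return np.array(p),Rm@R.from_euler('x',tilt).as_matrix()@B
def rel(s,p,tilt=0.):
    p,Rt=tgt(p,tilt); R0=R.from_rotvec(s['tool_rot']).as_matrix()
    return np.round(np.r_[R0.T@(p-s['position'])/.3, R.from_matrix(R0.T@Rt).as_rotvec()/(np.pi/3)],3)
def grim(a,r=.055):   # TCP pose for hand gripping the rim at angle a (towards -y), radial
    d=np.array([0,-np.sin(a),np.cos(a)]); return M(*(np.array([0,0,.11])+(r-ctrl.grasp_offset)*d)),a
def tool(s):
    R0=R.from_rotvec(s['tool_rot']).as_matrix(); q=R.from_euler('z',-YAW).apply(np.array(s['position'])-O)
    z=R.from_euler('z',-YAW).apply(R0[:,2]); return np.round(q*1e3,1),'tilt',round(np.arctan2(z[1],-z[2]),3),'xz',round(np.arctan2(z[0],-z[2]),3),R.from_euler('z',-YAW).apply(R0[:,1]).round(3)
E
python3 - <<'E'
from h import *
s=ctrl.get_state(); print(tool(s))
for z in (.30,.25,.134): print(rel(s,M(0,-.0846,z)))
print(rel(s,[.33,-.38,.3]))
E
```

```text
(array([-254. , -626.4,  222.1]), 'tilt', np.float64(0.001), 'xz', np.float64(-0.0), array([ 0.397, -0.918, -0.001]))
[ 1.493e+00 -1.322e+00 -2.590e-01 -1.000e-03 -0.000e+00 -1.111e+00]
[ 1.493e+00 -1.322e+00 -9.200e-02 -1.000e-03 -0.000e+00 -1.111e+00]
[ 1.493e+00 -1.322e+00  2.950e-01 -1.000e-03 -0.000e+00 -1.111e+00]
[ 7.780e-01 -6.800e-01 -2.590e-01 -1.000e-03 -0.000e+00 -1.111e+00]
```

Call:
{"name": "jog_arm", "arguments": {
  "moves": [0.08,-0.07,-0.08,0,0,-0.1,1,0.19,-0.17,-0.16,0,0,-0.22,1,0.31,-0.27,-0.22,0,0,-0.34,1,0.43,-0.38,-0.26,0,0,-0.46,1,0.55,-0.48,-0.26,0,0,-0.58,1,0.67,-0.59,-0.26,0,0,-0.7,1,0.78,-0.69,-0.26,0,0,-0.82,1,0.9,-0.8,-0.26,0,0,-0.94,1],
  "newtons": 15
}}

```text
time: 1.25
position: [0.3578, -0.3355, 0.3006]
tool_rot: [2.574, 1.8, -0.0]
ft_force: [0.6, 0.1, 0.0]
grip_width: 1.001
grip_force: 0.0
```

```bash
python3 - <<'E'
from h import *
s=ctrl.get_state(); print(s['time'],tool(s),s['joint_positions'].round(2))
for z in (.25,.134): print(rel(s,M(0,-.0846,z)))
E
```

```text
1.25 (array([-100.9, -298. ,  300.6]), 'tilt', np.float64(-0.001), 'xz', np.float64(0.0), array([ 0.985, -0.174,  0.   ])) [ 1.09 -0.03 -0.38  1.7  -0.01  1.48  0.36]
[ 0.759  0.207  0.168  0.     0.001 -0.167]
[ 0.759  0.207  0.555  0.     0.001 -0.167]
```

Call:
{"name": "jog_arm", "arguments": {
  "moves": [0.13,0.03,0.02,0,0,-0.05,1,0.29,0.07,0.05,0,0,-0.1,1,0.45,0.11,0.08,0,0,-0.167,1,0.6,0.15,0.11,0,0,-0.167,1,0.7,0.19,0.14,0,0,-0.167,1,0.755,0.205,0.16,0,0,-0.167,1,0.755,0.205,0.16,0,0,-0.167,1,0.755,0.205,0.16,0,0,-0.167,1]
}}

```text
time: 2.25
position: [0.4929, -0.1465, 0.2527]
tool_rot: [2.412, 2.013, -0.001]
ft_force: [0.3, -0.7, 0.6]
grip_width: 1.0
grip_force: 0.0
```

```bash
python3 - <<'E'
from h import *
s,im=grab('wrist','w1.png'); print(s['time'],tool(s))
for z in (.134,): print(rel(s,M(0,-.0846,z)))
print([np.round(proj(s,im,M(*a))) for a in ((0,-.0846,.1526),(0,-.093,.17),(0,0,.175),(0,-.14,.035))])
E
```

```text
2.25 (array([ -0.7, -88.4, 252.7]), 'tilt', np.float64(-0.001), 'xz', np.float64(-0.0), array([ 1.   , -0.005, -0.   ]))
[ 0.013  0.002  0.396 -0.     0.001 -0.005]
[array([259., 189.]), array([259., 206.]), array([258.,  77.]), array([258., 205.])]
```

View pics/w1.png

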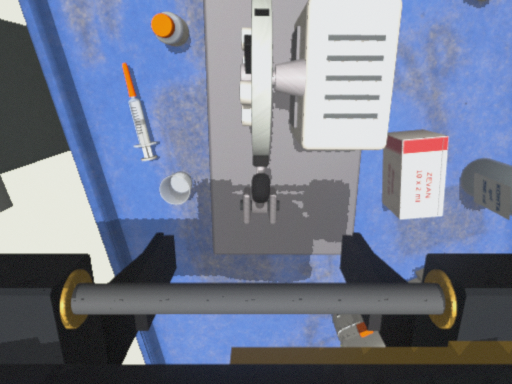

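The wrist picture shows the lever grip at (261,187) and the wheel rim at (261,77), both within 1 mm of the prediction sideways. So I descend and grip.

Call:
{"name": "jog_arm", "arguments": {
  "moves": [0.013,0.004,0.06,0,0,-0.005,1,0.013,0.004,0.15,0,0,-0.005,1,0.013,0.004,0.24,0,0,-0.005,1,0.013,0.004,0.32,0,0,-0.005,1,0.013,0.004,0.38,0,0,-0.005,1,0.013,0.004,0.39,0,0,-0.005,0,0.013,0.004,0.39,0,0,-0.005,-1,0.013,0.004,0.39,0,0,-0.005,-1],
  "newtons": 15
}}

```text
time: 3.3
position: [0.496, -0.1421, 0.1365]
tool_rot: [2.404, 2.019, 0.001]
ft_force: [0.9, -0.6, 0.0]
grip_width: 0.742
grip_force: 0.0
```

```bash
python3 - <<'E'
from h import *
s=ctrl.get_state(); print(s['time'],tool(s),s['grip_width'],s['grip_force'],s['ft_force'].round(1))
for f in np.linspace(0,.44,6):
  a=.44-f; g=np.array([0,-.14+.13*np.sin(a),.035+.13*np.cos(a)-.0187]); print(round(f,3),rel(s,M(*g)))
E
```

```text
3.3 (array([  1.6, -83.5, 136.5]), 'tilt', np.float64(-0.0), 'xz', np.float64(0.002), array([1.   , 0.001, 0.002])) 0.7424818495297637 0.0 [ 0.9 -0.6  0. ]
0.0 [-0.004 -0.005  0.009  0.002  0.     0.001]
0.088 [-0.039 -0.005 -0.006  0.002  0.     0.001]
0.176 [-0.075 -0.005 -0.018  0.002  0.     0.001]
0.264 [-0.113 -0.005 -0.026  0.002  0.     0.001]
0.352 [-0.15  -0.005 -0.031  0.002  0.     0.001]
0.44 [-0.188 -0.005 -0.033  0.002  0.     0.001]
```

Fingers are still closing; I let them finish before moving the lever.

Call:
{"name": "jog_arm", "arguments": {
  "moves": [0,0,0.005,0,0,0,-1,0,0,0.005,0,0,0,-1,0,0,0.005,0,0,0,-1,0,0,0.005,0,0,0,-1,0,0,0.005,0,0,0,-1,0,0,0.005,0,0,0,-1,0,0,0.005,0,0,0,-1,0,0,0.005,0,0,0,-1]
}}

```text
time: 4.3
position: [0.4958, -0.142, 0.1341]
tool_rot: [2.405, 2.02, 0.001]
ft_force: [4.8, -0.6, -2.6]
grip_width: 0.156
grip_force: 15.0
```

```bash
python3 - <<'E'
from h import *
s=ctrl.get_state(); print(s['time'],tool(s),s['grip_width'],s['grip_force'],s['ft_force'].round(1))
E
```

```text
4.3 (array([  1.4, -83.4, 134.1]), 'tilt', np.float64(0.0), 'xz', np.float64(0.001), array([1.   , 0.001, 0.001])) 0.15622835700615206 14.999382849200629 [ 4.8 -0.6 -2.6]
```

Call:
{"name": "jog_arm", "arguments": {
  "moves": [-0.02,0,-0.009,0,0,0,-1,-0.05,0,-0.018,0,0,0,-1,-0.085,0,-0.027,0,0,0,-1,-0.12,0,-0.034,0,0,0,-1,-0.155,0,-0.039,0,0,0,-1,-0.18,0,-0.041,0,0,0,-1,-0.19,0,-0.041,0,0,0,-1,-0.19,0,-0.041,0,0,0,-1]
}}

```text
time: 5.3
position: [0.4861, -0.1952, 0.1466]
tool_rot: [-2.402, -2.02, -0.004]
ft_force: [2.6, 5.8, -0.4]
grip_width: 0.16
grip_force: 15.0
```

```bash
python3 - <<'E'
from h import *
s,im=grab('scene','s2.png'); print(s['time'],tool(s),s['grip_width'],s['grip_force'],s['ft_force'].round(1))
cv2.imwrite('pics/s2c.png',cv2.resize(im['pixels'][150:290,210:370,::-1],None,fx=4,fy=4,interpolation=cv2.INTER_CUBIC))
E
```

```text
5.3 (array([   1. , -137.5,  146.6]), 'tilt', np.float64(0.004), 'xz', np.float64(-0.0), array([ 1.   ,  0.003, -0.   ])) 0.15961843789471775 15.00012686863272 [ 2.6  5.8 -0.4]
```

View pics/s2c.png

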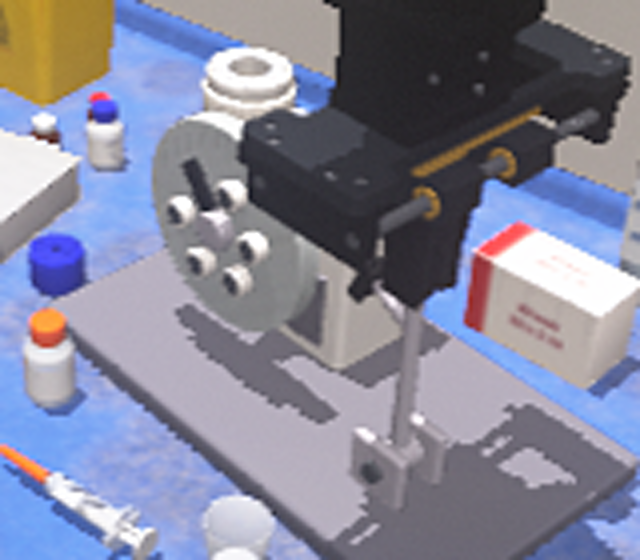

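The picture shows the lever upright in the gripper, its stem running from (410,310) to (405,440). The rib is still up-left at (197,180). I release and rise.

Call:
{"name": "jog_arm", "arguments": {
  "moves": [-0.003,0,0,0,0,0,1,-0.003,0,0,0,0,0,1,-0.003,0,0,0,0,0,1,-0.003,0,0,0,0,0,1,-0.003,0,-0.06,0,0,0,1,-0.003,0,-0.16,0,0,0,1,-0.003,0,-0.26,0,0,0,1,-0.003,0,-0.33,0,0,0,1]
}}

```text
time: 6.35
position: [0.486, -0.199, 0.2483]
tool_rot: [2.403, 2.019, 0.001]
ft_force: [0.2, 0.3, -0.9]
grip_width: 0.964
grip_force: 0.0
```

```bash
cat >> h.py <<'E'
def onx(s,im,u,v,x):
    o,d=ray(s,im,u,v); rz=R.from_euler('z',-YAW); o=rz.apply(o-O); d=rz.apply(d); return o+d*(x-o[0])/d[0]
def rib(s,im,X=-.0165):
    p=im['pixels'].astype(int); dark=(p.max(2)<75).astype(np.uint8)
    mk=np.zeros_like(dark); u0,v0=map(int,proj(s,im,M(X,0,.11)))
    for v in range(v0-45,v0+45):
        for u in range(u0-45,u0+45):
            if 0<=u<512 and 0<=v<384 and dark[v,u]:
                q=onx(s,im,u,v,X); r=np.hypot(q[1],q[2]-.11)
                if .005<r<.048: mk[v,u]=1
    n,l,st,c=cv2.connectedComponentsWithStats(mk)
    if n<2: return None
    i=1+np.argmax(st[1:,4]); q=onx(s,im,*c[i],X)
    return 'rib angle',round(np.arctan2(-q[1],q[2]-.11),3),'r',round(np.hypot(q[1],q[2]-.11),3),'n',sorted(st[1:,4])[::-1][:3]
E
python3 - <<'E'
from h import *
s,im=grab('scene','s3.png'); print(s['time'],tool(s),s['grip_width'],s['ft_force'].round(1)); print(rib(s,im))
print(np.round([proj(s,im,M(0,-.14,.165)),proj(s,im,M(0,-.14,.035)),proj(s,im,M(-.0165,0,.11))]))
cv2.imwrite('pics/s3c.png',cv2.resize(im['pixels'][150:290,210:370,::-1],None,fx=4,fy=4,interpolation=cv2.INTER_CUBIC))
import cv2 as c
print(rib(s,{**im,'pixels':c.imread('pics/scene0.png')}))
E
```

```text
6.35 (array([   1.6, -141.3,  248.3]), 'tilt', np.float64(-0.001), 'xz', np.float64(0.003), array([1.   , 0.002, 0.003])) 0.9641571653298799 [ 0.2  0.3 -0.9]
('rib angle', np.float64(-0.3), 'r', np.float64(0.032), 'n', [np.int32(29)])
[[316. 215.]
 [309. 264.]
 [261. 209.]]
('rib angle', np.float64(-0.207), 'r', np.float64(0.032), 'n', [np.int32(40), np.int32(1), np.int32(1)])
```

View pics/s3c.png

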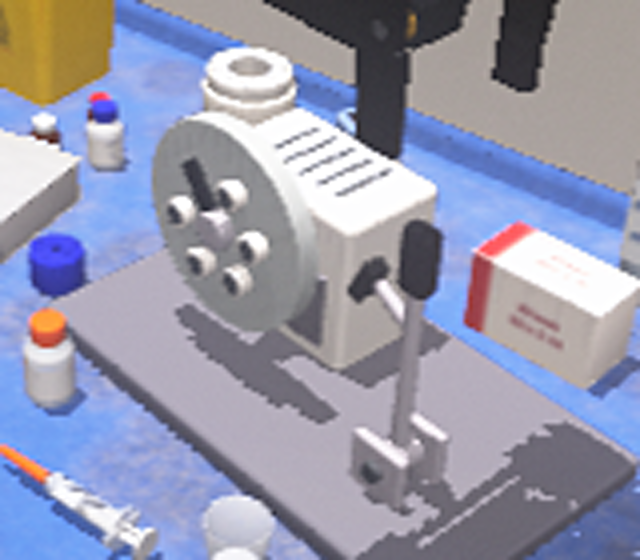

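The lever stands upright, its grip at (421,260) against (424,260) predicted. The rib has hardly moved, so I check whether the wheel is creeping while I go above it.

```bash
python3 - <<'E'
from h import *
for i in range(3):
    s,im=grab('scene'); print(s['time'],rib(s,im))
p,a=grim(0); print(rel(s,p+[0,0,.08]),rel(s,p))
E
```

```text
6.4 ('rib angle', np.float64(-0.28), 'r', np.float64(0.032), 'n', [np.int32(30)])
6.45 ('rib angle', np.float64(-0.29), 'r', np.float64(0.032), 'n', [np.int32(29)])
6.5 ('rib angle', np.float64(-0.286), 'r', np.float64(0.033), 'n', [np.int32(33)])
[ 0.471 -0.006  0.069  0.003  0.001  0.002] [ 0.472 -0.007  0.336  0.003  0.001  0.002]
```

Call:
{"name": "jog_arm", "arguments": {
  "moves": [0.1,0,0,0,0,0,1,0.22,-0.003,0,0,0,0,1,0.34,-0.006,0.02,0,0,0,1,0.44,-0.006,0.08,0,0,0,1,0.472,-0.006,0.18,0,0,0,1,0.472,-0.006,0.27,0,0,0,1,0.472,-0.006,0.335,0,0,0,0,0.472,-0.006,0.335,0,0,0,-1],
  "newtons": 20
}}

```text
time: 7.55
position: [0.5059, -0.0588, 0.1425]
tool_rot: [-2.402, -2.018, 0.005]
ft_force: [-0.2, -0.1, 0.3]
grip_width: 0.856
grip_force: 0.0
```

Call:
{"name": "jog_arm", "arguments": {
  "moves": [0,0,0,0,0,0,-1,0,0,0,0,0,0,-1,0,0,0,0,0,0,-1,0,0,0,0,0,0,-1,0,0,0,0,0,0,-1,0,0,0,0,0,0,-1,0,0,0,0,0,0,-1,0,0,0,0,0,0,-1]
}}

```text
time: 8.55
position: [0.5075, -0.059, 0.1448]
tool_rot: [-2.405, -2.02, 0.001]
ft_force: [-2.8, 1.1, 2.5]
grip_width: 0.252
grip_force: 20.0
```

```bash
python3 - <<'E'
from h import *
s,im=grab('scene'); print(s['time'],tool(s),s['grip_width'],s['grip_force'],s['ft_force'].round(1),s['torque'].round(2)); print(rib(s,im))
for a in (-.3,-.6,-.9): print(a,rel(s,*grim(a)))
E
```

```text
8.55 (array([ -1.6,   0.3, 144.8]), 'tilt', np.float64(-0.0), 'xz', np.float64(-0.001), array([ 1.   ,  0.001, -0.001])) 0.25237577870048056 19.998567011207342 [-2.8  1.1  2.5] [ 0.08  0.81 -0.26]
('rib angle', np.float64(-0.091), 'r', np.float64(0.035), 'n', [np.int32(83), np.int32(5), np.int32(5)])
-0.3 [ 0.035  0.005  0.    -0.001 -0.286  0.001]
-0.6 [ 0.067  0.005  0.016 -0.001 -0.573  0.002]
-0.9 [ 0.094  0.006  0.041 -0.    -0.859  0.002]
```

The grip is 22 mm wide, so a finger sits on the rib: the tips go in too deep at radius 36. I open, rise to radius 47 and regrip.

Call:
{"name": "jog_arm", "arguments": {
  "moves": [0,0,0,0,0,0,0,0,0,0,0,0,0,0,0,0.003,-0.02,0,0,0,0,0,0.005,-0.04,0,0,0,0,0,0.005,-0.04,0,0,0,0,0,0.005,-0.04,0,0,0,-1,0,0.005,-0.04,0,0,0,-1,0,0.005,-0.04,0,0,0,-1]
}}

```text
time: 9.6
position: [0.5093, -0.0594, 0.1567]
tool_rot: [-2.405, -2.021, 0.0]
ft_force: [-0.6, -0.4, -0.3]
grip_width: 0.243
grip_force: 0.0
```

Call:
{"name": "jog_arm", "arguments": {
  "moves": [0,0,0,0,0,0,-1,0,0,0,0,0,0,-1,0,0,0,0,0,0,-1,0,0,0,0,0,0,-1,0,0,0,0,0,0,-1,0,0,0,0,0,0,-1,0,0,0,0,0,0,-1,0,0,0,0,0,0,-1]
}}

```text
time: 10.6
position: [0.5112, -0.0597, 0.1568]
tool_rot: [2.404, 2.018, 0.005]
ft_force: [5.8, -0.7, -3.3]
grip_width: 0.159
grip_force: 20.0
```

```bash
sed -i 's/r=.055/r=.066/' h.py; python3 - <<'E'
from h import *
s,im=grab('scene','s4.png'); print(s['time'],tool(s),s['grip_width'],s['grip_force'],s['ft_force'].round(1),s['torque'].round(2)); print(rib(s,im))
for a in (-.1,-.3,-.5,-.7,-.9): print(a,rel(s,*grim(a)))
E
```

```text
10.6 (array([  2.1,   0.3, 156.8]), 'tilt', np.float64(0.001), 'xz', np.float64(0.004), array([1.   , 0.001, 0.004])) 0.1593043690243183 19.996437728405 [ 5.8 -0.7 -3.3] [-0.21 -1.26 -0.16]
('rib angle', np.float64(-0.249), 'r', np.float64(0.031), 'n', [np.int32(45), np.int32(3), np.int32(2)])
-0.1 [ 0.015 -0.007 -0.001  0.004 -0.096  0.001]
-0.3 [ 0.046 -0.007  0.006  0.004 -0.287  0.   ]
-0.5 [ 0.075 -0.007  0.018  0.004 -0.478 -0.   ]
-0.7 [ 0.101 -0.007  0.036  0.004 -0.669 -0.001]
-0.9 [ 0.123 -0.007  0.058  0.004 -0.86  -0.001]
```

Call:
{"name": "jog_arm", "arguments": {
  "moves": [0.008,0.005,0,0,-0.048,0,-1,0.019,0.005,0.001,0,-0.115,0,-1,0.031,0.005,0.003,0,-0.19,0,-1,0.044,0.005,0.006,0,-0.267,0,-1,0.056,0.005,0.01,0,-0.344,0,-1,0.066,0.005,0.0145,0,-0.41,0,-1,0.073,0.005,0.018,0,-0.458,0,-1,0.076,0.005,0.019,0,-0.478,0,-1]
}}

```text
time: 11.65
position: [0.5153, -0.0378, 0.1516]
tool_rot: [2.118, 1.779, -0.544]
ft_force: [1.6, -2.1, 3.0]
grip_width: 0.158
grip_force: 20.0
```

```bash
cat >> h.py <<'E'
def rep():
    s,im=grab('scene'); rz=R.from_euler('z',-YAW); F=rz.apply(s['ft_force']); T=rz.apply(s['torque']); q=tool(s)
    t=q[2]; ft=F[1]*-np.cos(t)+F[2]*-np.sin(t)  # tangential, + = force on tool toward growing angle
    print('t',round(s['time'],2),q,'w',round(s['grip_width'],3),'g',round(s['grip_force'],1),'F',F.round(1),'T',T.round(2),'Ftan',round(ft,2),'joints',s['joint_positions'].round(2)); print(rib(s,im)); return s,im
E
python3 - <<'E'
from h import *
s,im=rep()
for a in (-.7,-.9,-1.): print(a,rel(s,*grim(a)))
E
```

```text
t 11.65 (array([  2.4,  22.6, 151.6]), 'tilt', np.float64(-0.503), 'xz', np.float64(0.002), array([1.   , 0.002, 0.001])) w 0.158 g 20.0 F [ 2.  -1.8  3. ] T [-0.24 -0.27 -0.09] Ftan 3.02 joints [ 0.36  0.31 -0.76  1.79  0.63  1.46 -0.76]
('rib angle', np.float64(-0.657), 'r', np.float64(0.027), 'n', [np.int32(36), np.int32(1), np.int32(1)])
-0.7 [ 0.032 -0.008  0.003  0.001 -0.188  0.001]
-0.9 [ 0.062 -0.008  0.013  0.002 -0.379  0.001]
-1.0 [ 0.076 -0.008  0.019  0.002 -0.474  0.001]
```

Call:
{"name": "jog_arm", "arguments": {
  "moves": [0.012,0,0,0,-0.06,0,-1,0.024,0,0.002,0,-0.14,0,-1,0.036,0,0.004,0,-0.22,0,-1,0.049,0,0.008,0,-0.3,0,-1,0.06,0,0.012,0,-0.37,0,-1,0.068,0,0.016,0,-0.43,0,-1,0.074,0,0.019,0,-0.47,0,-1,0.074,0,0.019,0,-0.47,0,-1]
}}

```text
time: 12.7
position: [0.5185, -0.0205, 0.1359]
tool_rot: [1.781, 1.496, -0.964]
ft_force: [3.3, 1.2, 5.3]
grip_width: 0.159
grip_force: 20.0
```

```bash
python3 - <<'E'
from h import *
s,im=rep()
E
```

```text
t 12.7 (array([  2.6,  40.2, 135.9]), 'tilt', np.float64(-0.993), 'xz', np.float64(0.004), array([1.   , 0.002, 0.001])) w 0.159 g 20.0 F [3.  1.7 5.3] T [ 0.15 -0.39  0.35] Ftan 3.52 joints [-0.    0.62 -0.65  1.69  0.94  1.84 -1.08]
('rib angle', np.float64(-1.276), 'r', np.float64(0.024), 'n', [np.int32(26), np.int32(5)])
```

Call:
{"name": "jog_arm", "arguments": {
  "moves": [0,0,0,0,0,0,-0.2,0,0,0,0,0,0,-0.2,0,0,-0.01,0,0,0,-0.2,0,0,-0.06,0,0,0,0,0,0,-0.12,0,0,0,0,0,0,-0.17,0,0,0,0,0,0,-0.17,0,0,0,0,0,0,-0.17,0,0,0,0]
}}

```text
time: 13.75
position: [0.5251, 0.0213, 0.1632]
tool_rot: [1.781, 1.496, -0.965]
ft_force: [-0.7, -0.8, 0.4]
grip_width: 0.501
grip_force: 0.0
```

```bash
python3 - <<'E'
from h import *
s,im=rep()
for i in range(4): s,im=grab('scene','s5.png'); print(rib(s,im))
for a in (-1,-.7,-.35,0): p,t=grim(a,.116); print(a,rel(s,p,t))
E
```

```text
t 13.75 (array([  1.7,  82.5, 163.2]), 'tilt', np.float64(-0.993), 'xz', np.float64(0.002), array([ 1.   ,  0.002, -0.   ])) w 0.501 g 0.0 F [-0.5 -0.9  0.4] T [ 1.01 -0.08  0.01] Ftan 0.78 joints [-0.06  0.64 -0.66  1.61  0.92  1.92 -1.07]
('rib angle', np.float64(-1.114), 'r', np.float64(0.023), 'n', [np.int32(22)])
('rib angle', np.float64(-1.117), 'r', np.float64(0.023), 'n', [np.int32(22)])
('rib angle', np.float64(-1.114), 'r', np.float64(0.023), 'n', [np.int32(22)])
('rib angle', np.float64(-1.114), 'r', np.float64(0.023), 'n', [np.int32(23)])
('rib angle', np.float64(-1.102), 'r', np.float64(0.023), 'n', [np.int32(24)])
-1 [ 0.002 -0.006  0.001  0.    -0.006  0.001]
-0.7 [-0.094 -0.006  0.015  0.     0.28   0.001]
-0.35 [-0.195 -0.006  0.066  0.     0.615  0.001]
0 [-0.272 -0.006  0.148  0.     0.949  0.001]
```

```bash
python3 - <<'E'
from h import *
for f in ('scene0','s3','s4','s5'):
    pass
s,im=grab('scene','s6.png'); X=-.0135
c=onx(s,im,263.25,207,X); print('centre',c)
for f in ('scene0','s3','s4','s5','s6'):
    p=cv2.imread(f'pics/{f}.png').astype(int); m=(p.max(2)<80).astype(np.uint8)
    q=[];px=[]
    for v,u in zip(*np.nonzero(m[165:250,225:300])):
        a=onx(s,im,u+225,v+165,X)-c
        if np.hypot(a[1],a[2])<.046: q.append(a[1:]);px.append((u+225,v+165))
    img=np.zeros(m.shape,np.uint8)
    for u,v in px: img[v,u]=1
    n,l,st,ce=cv2.connectedComponentsWithStats(img); i=1+np.argmax(st[1:,4])
    g=np.array([a for a,(u,v) in zip(q,px) if l[v,u]==i]); mu=g.mean(0); w,V=np.linalg.eigh(np.cov(g.T)); d=V[:,1]*np.sign(V[:,1]@mu)
    print(f,len(g),mu.round(4),'r',np.hypot(*mu).round(4),'ang',np.arctan2(-mu[0],mu[1]).round(3),'pca',np.arctan2(-d[0],d[1]).round(3))
v=[cv2.resize(cv2.imread(f'pics/{f}.png')[160:250,225:300],None,fx=5,fy=5,interpolation=cv2.INTER_CUBIC) for f in('s3','s6')]
cv2.imwrite('pics/cmp.png',np.hstack(v))
E
```

```text
centre [-0.0135     -0.00279404  0.11599523]
scene0 47 [0.0125 0.0225] r 0.0257 ang -0.507 pca -0.531
s3 38 [0.0145 0.0218] r 0.0262 ang -0.589 pca -0.593
s4 51 [0.0145 0.0217] r 0.0261 ang -0.587 pca -0.628
s5 28 [0.0261 0.002 ] r 0.0262 ang -1.494 pca -1.717
s6 30 [0.0263 0.0023] r 0.0264 ang -1.483 pca -1.702
```

View pics/cmp.png

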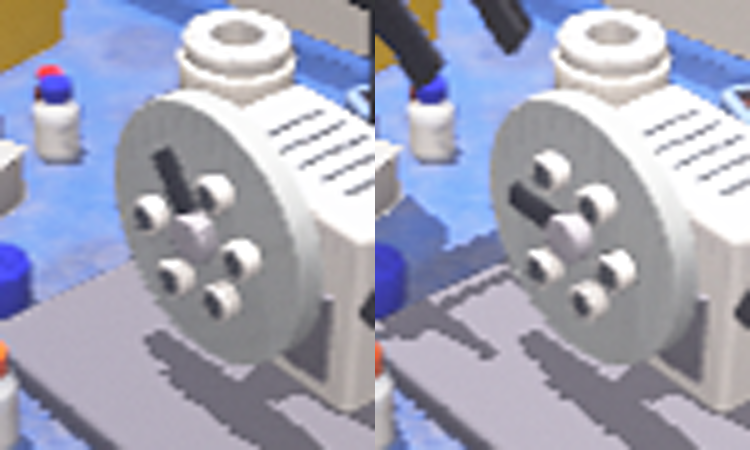

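Both halves of the comparison show the wheel face clearly. The rib lies up-left at (172,180) on the left and points left at (530,203) after the turn on the right. With the hub-based centre the rib's mid radius comes out at 26 mm as it should, giving −0.59 before and −1.49 after. That suggests the wheel rolled −0.08 when the brake came off and +0.09 after my release, so bottom is near rib −1.04. To confirm, I do a larger turn.

```bash
cat >> h.py <<'E'
def rib(s,im,X=-.0135):
    m=(im['pixels'].max(2)<80); c=onx(s,im,263.25,207,X); img=np.zeros(m.shape,np.uint8); P={}
    for v,u in zip(*np.nonzero(m[165:250,225:300])):
        a=onx(s,im,u+225,v+165,X)-c
        if np.hypot(a[1],a[2])<.046: img[v+165,u+225]=1; P[(v+165,u+225)]=a[1:]
    n,l,st,ce=cv2.connectedComponentsWithStats(img)
    if n<2: return None
    i=1+np.argmax(st[1:,4]); mu=np.mean([a for k,a in P.items() if l[k]==i],0)
    return 'rib',np.arctan2(-mu[0],mu[1]).round(3),'r',np.hypot(*mu).round(4),'n',st[i,4]
E
python3 -c "
from h import *
s,im=rep()
p=grim(-.3,.116);print(rel(s,*p));print(rel(s,*grim(-.3)))"
```

```text
t 14.05 (array([  1.7,  82.1, 163.2]), 'tilt', np.float64(-0.993), 'xz', np.float64(0.001), array([ 1.   ,  0.001, -0.   ])) w 0.499 g 0.0 F [ 1.1 -0.6 -1. ] T [ 0.98 -0.1   0.02] Ftan -0.5 joints [-0.06  0.64 -0.66  1.61  0.92  1.92 -1.07]
('rib', np.float64(-1.486), 'r', np.float64(0.0265), 'n', np.int32(29))
[-0.208 -0.006  0.077  0.     0.662  0.001]
[-0.101 -0.006  0.205  0.     0.662  0.001]
```

Call:
{"name": "jog_arm", "arguments": {
  "moves": [-0.04,0,0.003,0,0.11,0,0,-0.094,0,0.015,0,0.28,0,0,-0.14,0,0.035,0,0.43,0,0,-0.18,0,0.055,0,0.56,0,0,-0.208,0,0.075,0,0.663,0,0,-0.16,0,0.13,0,0.663,0,0,-0.115,0,0.185,0,0.663,0,0,-0.101,0,0.203,0,0.663,0,0]
}}

```text
time: 15.1
position: [0.5124, -0.046, 0.1545]
tool_rot: [2.245, 1.885, -0.341]
ft_force: [0.4, 0.5, 0.2]
grip_width: 0.501
grip_force: 0.0
```

Call:
{"name": "jog_arm", "arguments": {
  "moves": [0,0,0,0,0,0,0,0,0,0,0,0,0,-1,0,0,0,0,0,0,-1,0,0,0,0,0,0,-1,0,0,0,0,0,0,-1,0,0,0,0,0,0,-1,0,0,0,0,0,0,-1,0,0,0,0,0,0,-1]
}}

```text
time: 16.1
position: [0.5139, -0.0451, 0.1557]
tool_rot: [2.244, 1.884, -0.336]
ft_force: [1.1, 0.4, 0.2]
grip_width: 0.163
grip_force: 20.0
```

```bash
python3 -c "
from h import *
s,im=rep()
for a in (-.5,-.7,-.9,-1.1): print(rel(s,*grim(a)))"
```

```text
t 16.1 (array([  2.4,  15.1, 155.7]), 'tilt', np.float64(-0.298), 'xz', np.float64(0.002), array([1.   , 0.002, 0.001])) w 0.163 g 20.0 F [1.  0.6 0.2] T [ 0.47 -0.56 -0.02] Ftan -0.51 joints [ 0.55  0.21 -0.79  1.82  0.44  1.32 -0.55]
('rib', np.float64(-1.446), 'r', np.float64(0.0271), 'n', np.int32(39))
[ 0.028 -0.008  0.006  0.002 -0.193  0.001]
[ 0.058 -0.008  0.015  0.002 -0.384  0.001]
[ 0.086 -0.008  0.03   0.002 -0.575  0.001]
[ 0.11  -0.008  0.051  0.002 -0.766  0.   ]
```

Call:
{"name": "jog_arm", "arguments": {
  "moves": [0.011,0,0,0,-0.067,0,-1,0.028,0,0.003,0,-0.172,0,-1,0.047,0,0.007,0,-0.286,0,-1,0.064,0,0.014,0,-0.4,0,-1,0.081,0,0.0225,0,-0.516,0,-1,0.094,0,0.031,0,-0.61,0,-1,0.102,0,0.037,0,-0.668,0,-1,0.104,0,0.039,0,-0.688,0,-1]
}}

```text
time: 17.15
position: [0.5187, -0.0197, 0.1362]
tool_rot: [1.757, 1.476, -0.987]
ft_force: [2.4, -0.9, 4.6]
grip_width: 0.158
grip_force: 20.0
```

```bash
python3 -c "
from h import *
s,im=rep()"
```

```text
t 17.15 (array([  2.6,  41. , 136.2]), 'tilt', np.float64(-1.025), 'xz', np.float64(0.005), array([1.   , 0.002, 0.001])) w 0.158 g 20.0 F [ 2.5 -0.5  4.6] T [ 0.03 -0.38  0.32] Ftan 4.2 joints [-0.01  0.65 -0.66  1.69  0.96  1.88 -1.09]
('rib', np.float64(-2.223), 'r', np.float64(0.0292), 'n', np.int32(19))
```

Call:
{"name": "jog_arm", "arguments": {
  "moves": [0,0,0,0,0,0,-0.2,0,0,0,0,0,0,-0.2,0,0,-0.01,0,0,0,-0.2,0,0,-0.06,0,0,0,0,0,0,-0.12,0,0,0,0,0,0,-0.17,0,0,0,0,0,0,-0.17,0,0,0,0,0,0,-0.17,0,0,0,0]
}}

```text
time: 18.2
position: [0.5255, 0.0235, 0.1617]
tool_rot: [1.762, 1.48, -0.985]
ft_force: [-0.5, 0.2, 0.3]
grip_width: 0.499
grip_force: 0.0
```

```bash
python3 -c "
from h import *
s,im=rep()
for i in range(3): s,im=grab('scene');print(rib(s,im))
for a in (-.5,0): print(rel(s,*grim(a,.116)))"
```

```text
t 18.2 (array([  1.7,  84.7, 161.7]), 'tilt', np.float64(-1.019), 'xz', np.float64(0.002), array([ 1.   ,  0.002, -0.   ])) w 0.499 g 0.0 F [-0.5  0.2  0.3] T [ 1.07 -0.08 -0.01] Ftan 0.18 joints [-0.07  0.66 -0.67  1.6   0.94  1.95 -1.08]
('rib', np.float64(-1.519), 'r', np.float64(0.0271), 'n', np.int32(27))
('rib', np.float64(-1.511), 'r', np.float64(0.0269), 'n', np.int32(26))
('rib', np.float64(-1.511), 'r', np.float64(0.0269), 'n', np.int32(26))
('rib', np.float64(-1.511), 'r', np.float64(0.0269), 'n', np.int32(26))
[-0.161 -0.006  0.047  0.     0.496  0.001]
[-0.277 -0.006  0.159 -0.     0.974  0.001]
```

The wheel rolled back from −2.22 to −1.51, confirming that stop. With the first-side stop at −0.59 the bottom is at rib ≈ −1.05, half-band 0.46 rad, which fits the 0.35–0.55 given. I regrip and turn +0.46.

Call:
{"name": "jog_arm", "arguments": {
  "moves": [-0.03,0,0.002,0,0.09,0,0,-0.07,0,0.01,0,0.21,0,0,-0.11,0,0.023,0,0.34,0,0,-0.145,0,0.037,0,0.44,0,0,-0.161,0,0.047,0,0.496,0,0,-0.13,0,0.1,0,0.496,0,0,-0.092,0,0.168,0,0.496,0,0,-0.078,0,0.19,0,0.496,0,0]
}}

```text
time: 19.4
position: [0.5134, -0.0372, 0.1494]
tool_rot: [2.121, 1.783, -0.547]
ft_force: [-0.1, 0.5, 0.2]
grip_width: 0.501
grip_force: 0.0
```

Call:
{"name": "jog_arm", "arguments": {
  "moves": [0,0,0,0,0,0,0,0,0,0,0,0,0,-1,0,0,0,0,0,0,-1,0,0,0,0,0,0,-1,0,0,0,0,0,0,-1,0,0,0,0,0,0,-1,0,0,0,0,0,0,-1,0,0,0,0,0,0,-1]
}}

```text
time: 20.4
position: [0.5156, -0.0363, 0.1522]
tool_rot: [2.121, 1.781, -0.539]
ft_force: [3.8, -0.2, 0.7]
grip_width: 0.158
grip_force: 20.0
```

```bash
python3 -c "
from h import *
s,im=rep()
for a in (-.2,-.05): print(rel(s,*grim(a)))"
```

```text
t 20.4 (array([  2.4,  24.1, 152.2]), 'tilt', np.float64(-0.499), 'xz', np.float64(0.002), array([1.   , 0.002, 0.001])) w 0.158 g 20.0 F [3.7 0.5 0.7] T [ 0.59 -0.63  0.13] Ftan -0.13 joints [ 0.39  0.32 -0.8   1.79  0.64  1.47 -0.77]
('rib', np.float64(-1.451), 'r', np.float64(0.0271), 'n', np.int32(38))
[-0.05  -0.008  0.011  0.002  0.286  0.001]
[-0.072 -0.008  0.02   0.002  0.429  0.001]
```

Call:
{"name": "jog_arm", "arguments": {
  "moves": [-0.008,0,0,0,0.048,0,-1,-0.02,0,0.001,0,0.124,0,-1,-0.034,0,0.004,0,0.21,0,-1,-0.048,0,0.0075,0,0.296,0,-1,-0.06,0,0.012,0,0.372,0,-1,-0.067,0,0.015,0,0.42,0,-1,-0.07,0,0.0165,0,0.44,0,-1,-0.07,0,0.0165,0,0.44,0,-1]
}}

```text
time: 21.45
position: [0.5118, -0.0568, 0.1579]
tool_rot: [2.386, 2.003, -0.046]
ft_force: [2.6, -0.7, 2.8]
grip_width: 0.163
grip_force: 20.0
```

```bash
python3 -c "
from h import *
s,im=rep()
cv2.imwrite('pics/fin.png',cv2.resize(im['pixels'][150:290,210:370,::-1],None,fx=4,fy=4,interpolation=cv2.INTER_CUBIC))"
```

```text
t 21.45 (array([  2.2,   3.2, 157.9]), 'tilt', np.float64(-0.039), 'xz', np.float64(0.001), array([1.   , 0.001, 0.001])) w 0.163 g 20.0 F [ 2.6 -0.2  2.8] T [ 0.3  -0.72 -0.17] Ftan 0.32 joints [ 0.78  0.14 -0.8   1.84  0.15  1.21 -0.24]
('rib', np.float64(-0.981), 'r', np.float64(0.0259), 'n', np.int32(46))
```

View pics/fin.png

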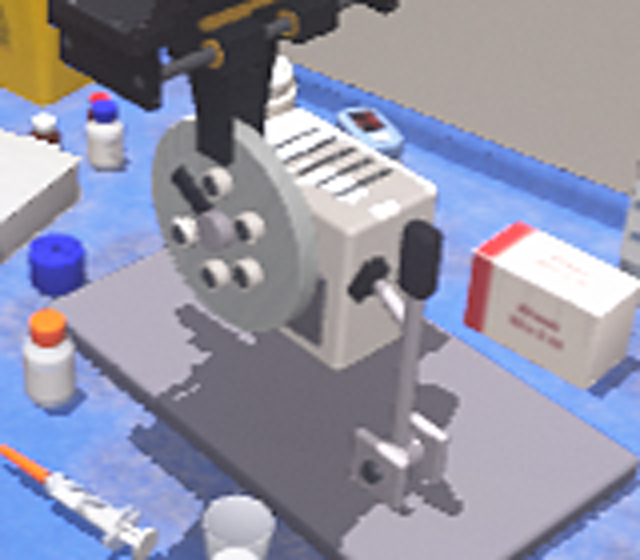

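The picture shows the gripper on the rim at (215,150), the rib up-left at (190,190), and the lever upright at (421,260). The bystanders in view are undisturbed.

```bash
python3 -c "
from bench import ctrl
print(ctrl.close_job())"
```

```text
the job is handed in; nothing more can be done
None
```

I handed the job in with the brake lever standing upright and the gripper holding the wheel at 20 N, heavy side straight down to within about 0.1 rad by my estimate; the judge's verdict was not shown.

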